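Switch the food processor off and fit its blade

ROBOT

A 7-joint arm with a two-finger parallel gripper is mounted at the origin on a cart in front of the work surface, level with it; the furniture and walls round the work are solid. World frame = base frame: x ahead of the robot, y to its left, z up, the work surface at z = 0. Lengths are in m, angles in degrees, forces in N, time in s.
With the tool pointing down it reaches from about 0.425 to 0.875 m from the base axis. Payload 4.7 kg.
Tool frame: the origin (TCP) lies midway between the tips of the shut fingers; the grasp point (between the pads) lies ctrl.grip_depth behind it (ctrl.grip_depth is the distance from the TCP to the grasp point, in m); z points along the fingers, y is the line along which they close (so a half turn about z gives the same grasp; the last joint's range is limited). The gripper opens to 85 mm and grips with 20 to 120 N. Pads are 22 mm wide; open, the fingers measure 114 mm over their backs; the gripper's body (76 mm by 85 mm) begins 54 mm behind the grasp point. The pads swing forward as they close: fully open they stand 13 mm farther back than shut.
Start: joints at [-64.739, 18.392, -4.016, 83.108, 1.295, 78.541, -3.26], TCP at [0.269, 0.592, 0.231] pointing down, gripper open.
Joint ranges: [-163.93, 163.93], [-17.29, 119.83], [-79.2, 71.16], [3.27, 140.29], [-89.18, 269.18], [5.43, 117.66], [-154.24, 154.24]. Speed limits (degrees/s): [147.25, 147.25, 180, 180, 180, 180, 180].

INTERFACE

Orientations are given as a 3x3 rotation matrix whose columns are the frame's x, y, z axes.
In Python, from station import ctrl gives the robot as it stands.
- The arm moves only by the tool advance, called after "Emit:" in YAML: its name, and indented under it one key for each argument. Schema: {"type":"object","properties":{"increments":{"type":"array","items":{"type":"array","prefixItems":[{"type":"number"},{"type":"array","items":{"type":"number"},"minItems":3,"maxItems":3},{"type":"number"}],"minItems":3,"maxItems":3},"minItems":1,"maxItems":8},"only":{"type":"string"},"quiet":{"type":"boolean"},"lines":{"type":"string"}},"required":["increments"],"additionalProperties":false}. increments is a list of rows, 1 to 8 of them, each written [opening, [dx, dy, dz], turn]: the finger opening in m, then dx, dy, dz in a scale on which 1.0 is 0.4 m, then a turn about the tool's z in fractions of the full range, 1 being 2 rad; each row shifts and turns the commanded pose from where the row before left it, along the tool's axes as they then stand; what a row does not reach is not made up. A row lasts 1/10 s, in which the tool goes at most 0.05 m and 8.59 degrees, less where a joint would pass 70% of its speed; a pose out of reach is approached as far as the arm can. The fingers move at their own pace and stop on an object; the grip force is fixed at half the most. Time passes only in rows, so rows that do not move let the fingers close. The tool returns the time, the measured TCP pose, the force, the opening and the grip force at its end. only (a regular expression) keeps the lines of the reply that match it, lines (a string "A,B") keeps lines A to B, and quiet returns only ok. A shift or turn number past 1, either way, is cut back to 1. Input that does not fit is refused with a message, and nothing moves.
- ctrl.observe(): the state, without advancing time (a new reading comes with each control period).
- ctrl.snapshot(name): name is "scene" or "side" or "wrist"; returns the picture (420x560x3 uint8, red, green, blue); there is no depth.
- ctrl.get_calibration(name): a dict with "intrinsics" (3x3 intrinsics, pixels), "R" (3x3) and "t" (3): a world point X has camera coordinates R X + t; the wrist camera has in their place "hand_eye" (4x4, takes a point from camera to tool coordinates, whose origin is the TCP and whose axes are the flange's). Camera axes: x right, y down, z forward; pixel columns grow to the right and rows downward; lengths in m; the calibration is good to about 2 mm. A picture is of the moment at which its call begins: read the wrist's pose just before it. get_calibration takes no time and is no camera call.
- ctrl.hand_in(): hands the job in; it is judged then, once.
The state is a dict: "time_s": time; "joints": joint angles; "dq": joint speeds; "tau": joint torques, N m; "ee_pos": TCP position; "eef_rot": TCP orientation; "contact_force": force on the tool from outside, world axes, zero at the start; "ft_torque": the same for the moment, N m; "gripper_width": finger opening in m; "grasp_force": force on a finger pad.
Only numpy, scipy, OpenCV 4.12 (cv2) and the standard library are available. Lean on these libraries where they do the work, as an engineer would, in place of code of your own. Each camera call takes 0.05 s, during which the arm holds its last target. There are 200 camera calls.

TASK

The food processor's dial was left on one of its speeds: turn it back until its white mark points at the red off line, without overshooting into the yellow pulse strokes just beyond. Only once it is off, pick up the steel two-winged blade by its black hub and slide it over the drive shaft in the bowl, letting it down (not dropping it) until it sits fully home, and let go. Leave the white dough paddle and everything else where it stands.

Things in the scene. Friction and masses are not known exactly. Their poses are not given: they have to be found in the camera images.
- processor: White food processor, fixed on the counter. Base 280 mm deep (x -150 to +130), 190 mm wide, deck 85 mm high. Origin: centre of the underside, z up, -x towards its front. The front is a black control panel sloping 30 degrees from level (outward normal [-0.5, 0, 0.866] in this frame), the dial at its middle. On the deck stands a clear open bowl with the drive shaft at its centre.
- dial_grip (a point): Centre of the dial's black grip bar, on the dial's axis, 20 mm out from the panel. z points out of the panel along the axis, x along the bar to the end with the white mark (turns with the dial). Bar: 46 mm long (x), 13 mm thick (y), 24 mm tall (z, 12 mm either side of this point), standing on a round aluminium skirt of 24 mm radius whose face is 12 mm below this point.
- dial (a joint): Angle of the dial, rad: 0 when the white mark points at the red off line (straight up the panel, away from its front edge); grows clockwise seen looking at the panel. Three speeds (white dots of growing size) at 0.65, 1.25, 1.85; pulse (yellow strokes) at -0.6; stops at -0.75 and 2.3. It stays where it is left; friction about 0.06 N m.
- shaft_tip (a point): Centre of the top of the bare steel drive shaft: vertical, 10 mm in diameter, 60 mm long above its seat, the top 4 mm chamfered. Its top is 159 mm above the counter.
- bowl_rim (a point): Centre of the mouth of the clear bowl, on the shaft's axis, 167 mm above the counter. The bowl is 70 mm in inside radius, 79 mm outside at the rim; its grey handle is at the right.
- seat (a point): Centre of the grey collar (36 mm across, at the foot of the drive shaft) on which a fitted tool's foot rests, 60 mm below the shaft's tip and 99 mm above the counter; axes as the processor's, z up.
- steel_blade: Cutting blade, standing upright on the counter: black hub 27 mm in diameter, 92 mm tall (foot flange 36 mm, 7 mm high), two curved steel wings reaching out about 52 mm, at 12 and 30 mm above the foot. Origin: centre of the foot's underside, z up. Bore 14 mm in diameter (21 mm in the lowest 4 mm), open below, 74 mm deep. Grip the hub 45 to 90 mm above the foot. 60 to 130 g.
- dough_paddle: White plastic dough tool with the same hub and two white paddles, 92 mm tall, standing near the blade (which of the two stands nearer the robot varies); not wanted. Origin at the centre of its underside.
- processor_lid: Clear round lid of the processor, 160 mm across with a feed tube, 86 mm high with its grey pusher, set aside on the counter; origin at the centre of its underside.
- timer: Red kitchen timer, 65 x 78 x 78 mm; origin at the centre of its underside.
- sardine_tin: Flat blue tin, 63 x 105 x 24 mm; origin at the centre of its underside.
- spice_mace: Green spice tin, 35 x 61 x 88 mm; origin at the centre of its underside.
- lemon_a: Yellow lemon, 78 x 55 x 56 mm; origin at its underside as it first lay.

How it is judged:
By the outcome, as a careful person would: the job done as asked, in the order asked, and still so for the second after the job is handed in, with the robot touching nothing.
It also fails if it takes over 72 s, if anything falls off the work surface, if the arm or the gripper's body presses on something with over 40 N, if the wrist force passes 120 N, or if a joint passes its speed limit or range.

## Working session

There is one attempt and no reset: what is moved stays moved. The work goes in short steps, Python scripts to look and compute and a tool call to move; the robot and the scene stay as the last step left them, time stands still between calls to the robot, and variables do not carry over. Pictures are saved under pics/ and viewed, at most 10 in all, crops included, and the job is handed in when it is done.

```bash
ls; mkdir -p pics; python3 - <<'E'
from station import ctrl
import cv2,numpy as np
np.set_printoptions(precision=4,suppress=True)
print(ctrl.grip_depth); s=ctrl.observe(); print(s)
for n in("scene","side"):
    cv2.imwrite(f"pics/{n}0.png",ctrl.snapshot(n)[:,:,::-1]); print(n,ctrl.get_calibration(n))
print(ctrl.get_calibration("wrist"))
E
```

```text
pics
station.py
0.0187
{'time_s': 0.0, 'joints': array([-64.7386,  18.4379,  -4.016 ,  83.1765,   1.2959,  78.5413,
        -3.2601]), 'dq': array([ 0.0092, -0.0153, -0.0399,  0.0233, -0.0334, -0.0721, -0.0627]), 'tau': array([ -0.0006, -49.3578,  -0.3829, -31.433 ,   0.013 ,   0.0111,
        -0.    ]), 'ee_pos': array([0.2689, 0.5912, 0.2302]), 'eef_rot': array([[-0.9103,  0.4139, -0.0007],
       [ 0.4139,  0.9103, -0.0018],
       [-0.0001, -0.0019, -1.    ]]), 'contact_force': array([-0.9971, -0.161 , -0.6707]), 'ft_torque': array([0.0346, 0.0098, 0.0157]), 'grasp_force': 0.0, 'gripper_width': 0.08559302889277794}
scene {'intrinsics': array([[525.268 ,   0.    , 276.5686],
       [  0.    , 525.268 , 202.5611],
       [  0.    ,   0.    ,   1.    ]]), 'R': array([[ 0.3571, -0.9339, -0.0188],
       [-0.5267, -0.1846, -0.8298],
       [ 0.7714,  0.3062, -0.5578]]), 't': array([-0.0835,  0.3994,  1.0977])}
side {'intrinsics': array([[416.4047,   0.    , 270.7635],
       [  0.    , 416.4047, 206.5624],
       [  0.    ,   0.    ,   1.    ]]), 'R': array([[-0.2551,  0.9666,  0.0239],
       [ 0.4965,  0.1521, -0.8546],
       [-0.8297, -0.2061, -0.5188]]), 't': array([ 0.0163, -0.1643,  1.7137])}
{'intrinsics': array([[316.9288,   0.    , 274.7483],
       [  0.    , 316.9288, 210.2561],
       [  0.    ,   0.    ,   1.    ]]), 'hand_eye': array([[ 0.0003, -0.9457, -0.3251,  0.0842],
       [ 1.    ,  0.0001,  0.0006, -0.0004],
       [-0.0005, -0.3251,  0.9457, -0.1424],
       [ 0.    ,  0.    ,  0.    ,  1.    ]])}
```

View pics/scene0.png

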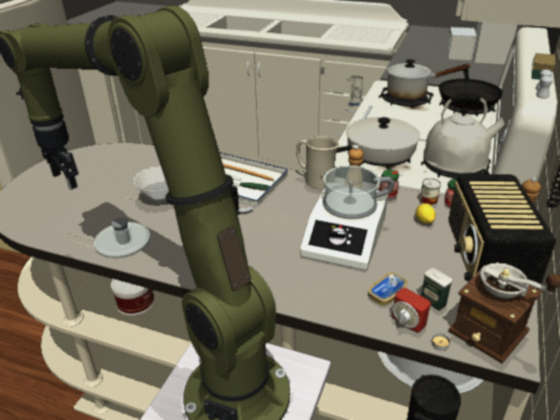

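View pics/side0.png

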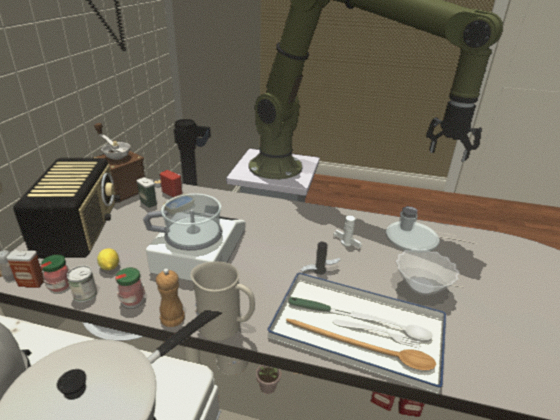

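The scene view shows the processor (dial about (338,238), bowl rim (351,182)). The side view shows the blade's black hub top at (321,245), the white paddle at (349,220) and the bowl rim at (191,211).

```bash
cat > h.py <<'E'
import numpy as np,cv2
from station import ctrl
np.set_printoptions(precision=4,suppress=True)
def cam(n,s=None):
    c=ctrl.get_calibration(n);K=c["intrinsics"]
    if n!="wrist": return K,c["R"],c["t"]
    s=s or ctrl.observe(); H=c["hand_eye"]
    R=s["eef_rot"]@H[:3,:3]; o=s["ee_pos"]+s["eef_rot"]@H[:3,3]
    return K,R.T,-R.T@o
def ray(C,u,v):
    K,R,t=C; d=R.T@np.linalg.solve(K,[u,v,1.]); return -R.T@t,d
def plane(C,u,v,z):
    o,d=ray(C,u,v); return o+d*(z-o[2])/d[2]
def proj(C,X):
    K,R,t=C; p=K@(R@np.asarray(X)+t); return p[:2]/p[2]
def two(r1,r2):
    A=[];b=[]
    for o,d in(r1,r2):
        d=d/np.linalg.norm(d);P=np.eye(3)-np.outer(d,d);A.append(P);b.append(P@o)
    return np.linalg.lstsq(np.vstack(A),np.hstack(b),rcond=None)[0]
def shot(name,f):
    s=ctrl.observe(); im=ctrl.snapshot(name)[:,:,::-1].copy(); cv2.imwrite(f"pics/{f}.png",im); return s,im
E
python3 - <<'E'
from h import *
S=cam("scene");D=cam("side")
print("blade",plane(D,321,245,.092),"paddle",plane(D,349,220,.092))
print("rim",plane(D,191,211,.167),plane(S,351,182,.167),two(ray(S,351,182),ray(D,191,211)))
print("dial",plane(S,338,238,.07))
print("timer..",plane(S,408,310,.04),plane(S,437,287,.05),plane(S,387,288,.02),"lid",plane(D,412,235,.01))
for a in [(320,200),(385,208),(360,263),(303,252)]: print(plane(S,*a,.085))
E
```

```text
blade [0.6088 0.2792 0.092 ] paddle [0.4642 0.3388 0.092 ]
rim [ 0.661  -0.0629  0.167 ] [ 0.6305 -0.0745  0.167 ] [ 0.6463 -0.0707  0.1569]
dial [ 0.4944 -0.0791  0.07  ]
timer.. [ 0.3212 -0.2975  0.04  ] [ 0.4121 -0.3515  0.05  ] [ 0.4004 -0.2347  0.02  ] lid [0.363  0.5339 0.01  ]
[0.6336 0.0145 0.085 ]
[ 0.6554 -0.1728  0.085 ]
[ 0.3959 -0.1619  0.085 ]
[ 0.3891 -0.0149  0.085 ]
```

The rows are not in the units I measure in: shifts go in shares of 0.4 m and turns go in shares of 2 rad. I convert before sending: -0.03 m / 0.4 = -0.075, -0.02 m / 0.4 = -0.05.

Emit:
advance:
  increments:
    - [0.085,[-0.075,-0.075,-0.05],0]
    - [0.085,[-0.075,-0.075,-0.05],0]
    - [0.085,[-0.075,-0.075,-0.0375],0]
    - [0.085,[-0.075,-0.075,-0.0375],0]
    - [0.085,[-0.075,-0.075,-0.025],0]
    - [0.085,[-0.075,-0.075,-0.025],0]
    - [0.085,[-0.075,-0.075,-0.025],0]
    - [0.085,[-0.075,-0.075,0],0]

```text
time_s: 0.9
ee_pos: [0.389, 0.2724, 0.3326]
eef_rot: [[-0.91, 0.414, 0.002], [0.414, 0.91, 0.002], [-0.001, 0.002, -1.0]]
contact_force: [0.7, 0.8, -0.6]
gripper_width: 0.0848
grasp_force: 0.0
```

Emit:
advance:
  increments:
    - [0.085,[-0.075,-0.075,0],0]
    - [0.085,[-0.075,-0.075,0],0]
    - [0.085,[-0.075,-0.075,0],0]
    - [0.085,[-0.075,-0.075,0],-0.0698]
    - [0.085,[0,0,0],-0.0698]
    - [0.085,[0,0,0],-0.0698]
    - [0.085,[0,0,0],0]

```text
time_s: 1.6
ee_pos: [0.4473, 0.1156, 0.331]
eef_rot: [[-1.0, 0.012, -0.001], [0.012, 1.0, 0.0], [0.001, 0.0, -1.0]]
contact_force: [-0.4, 0.1, -0.5]
gripper_width: 0.0854
grasp_force: 0.0
```

```bash
python3 - <<'E'
from h import *
s,im=shot("wrist","w1")
E
```

```text
(no output)
```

View pics/w1.png

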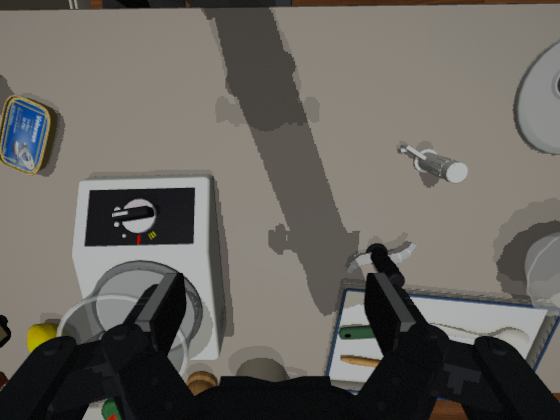

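The wrist view shows the dial at (138,214) with its mark pointing left, the red line at (138,240), the paddle top at (456,172), the blade hub top at about (377,250) and the bowl rim at lower left. I'll move closer to the dial.

```bash
python3 - <<'E'
from h import *
W=cam("wrist")
print("dial",plane(W,138,214,.07),"blade",plane(W,377,250,.092),"paddle",plane(W,456,172,.092))
for a in [(77,179),(213,177)]: print("front",plane(W,*a,.03))
for a in [(85,190),(195,188),(195,243),(85,246)]: print("panel",plane(W,*a,.06))
E
```

```text
dial [ 0.5043 -0.0698  0.07  ] blade [0.5518 0.2504 0.092 ] paddle [0.4476 0.3373 0.092 ]
front [ 0.4641 -0.1674  0.03  ]
front [0.4639 0.0274 0.03  ]
panel [ 0.4725 -0.1406  0.06  ]
panel [0.4718 0.0081 0.06  ]
panel [0.5529 0.0003 0.06  ]
panel [ 0.5554 -0.1579  0.06  ]
```

Converted, -0.031 m / 0.4 = -0.0775, 0.0235 m / 0.4 = 0.0588.

Emit:
advance:
  increments:
    - [0.085,[0.0025,-0.0775,0.0588],0]
    - [0.085,[0.0025,-0.0775,0.0588],0]
    - [0.085,[0.0025,-0.0775,0.0588],0]
    - [0.085,[0.0025,-0.0775,0.0588],0]
    - [0.085,[0.0025,-0.0775,0.0588],0]
    - [0.085,[0,-0.0775,0.0588],0]
    - [0.085,[0,0,0],0]

```text
time_s: 2.35
ee_pos: [0.4377, -0.074, 0.1875]
eef_rot: [[-1.0, 0.021, -0.005], [0.021, 1.0, -0.002], [0.005, -0.002, -1.0]]
contact_force: [-0.0, 0.4, 0.1]
gripper_width: 0.0851
grasp_force: 0.0
```

```bash
python3 - <<'E'
from h import *
s,im=shot("wrist","w2")
E
```

```text
(no output)
```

View pics/w2.png

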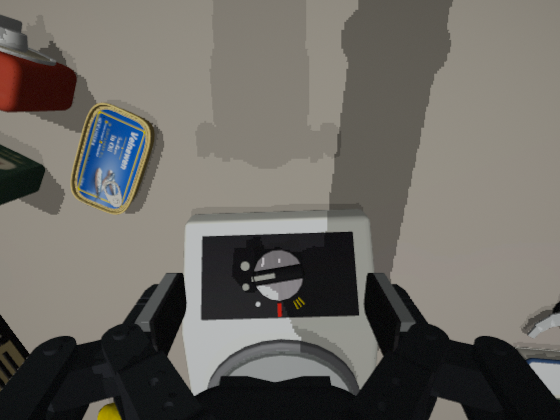

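The view shows the dial skirt centred at (278,275), its mark pointing left and a bit down towards the medium dot (246,287), so it is at speed 2 (about 1.25 rad). The red line is at (280,310) and the yellow strokes at (299,303).

```bash
python3 - <<'E'
from h import *
s2=ctrl.observe(); W2=cam("wrist")
# w1 pose
R1=np.array([[-1,.012,-.001],[.012,1,0],[.001,0,-1.]]);U,_,V=np.linalg.svd(R1)
W1=cam("wrist",dict(eef_rot=U@V,ee_pos=np.array([.4473,.1156,.331])))
def feats(f,box,tag):
    im=cv2.imread(f"pics/{f}.png");x0,y0,x1,y1=box
    c=im[y0:y1,x0:x1].astype(int);off=np.array([x0,y0]);b,g,r=c[...,0],c[...,1],c[...,2]
    red=(r>120)&(g<60)&(b<60); yel=(r>120)&(g>100)&(b<70)
    gray=((c.max(2)>95)&(c.max(2)-c.min(2)<30)).astype(np.uint8)
    out={}
    out['red']=np.argwhere(red).mean(0)[::-1]+off; out['yel']=np.argwhere(yel).mean(0)[::-1]+off
    n,l,st,ce=cv2.connectedComponentsWithStats(gray)
    for i in range(1,n):
        if st[i,4]>4: print(tag,st[i],ce[i]+off)
    pts=np.argwhere(cv2.morphologyEx(gray,cv2.MORPH_OPEN,np.ones((3,3)))>0)
    h=cv2.convexHull(pts[:,::-1].astype(np.int32)+off.astype(np.int32)); 
    print(tag,out)
    return out
a=feats("w1",(90,193,190,246),"w1");b=feats("w2",(210,240,348,317),"w2")
for k in a: print(k,two(ray(W1,*a[k]),ray(W2,*b[k])))
c=cv2.imread("pics/w2.png")[235:325,195:365];cv2.imwrite("pics/w2c.png",cv2.resize(c,None,fx=4.6,fy=4.6,interpolation=cv2.INTER_CUBIC))
E
```

```text
w1 [ 34   6  29  10 170] [137.9765 203.3412]
w1 [24 14  6  4 16] [116.5    208.4375]
w1 [22 18 16  6 59] [119.4237 213.339 ]
w1 [ 32  22  34  18 350] [138.9257 224.2657]
w1 [24 29  5  5 21] [116. 224.]
w1 [32 41  4  4 12] [123.5 235.5]
w1 [ 27  51  73   2 105] [159.2476 244.6952]
w1 {'red': array([138.04, 239.32]), 'yel': array([152.6, 234.3])}
w2 [ 45  11  44  20 546] [275.4707 260.207 ]
w2 [31 22  8  9 64] [244.5    265.7812]
w2 [44 33 21  8 97] [264.1649 276.8351]
w2 [41 38  2  4  5] [251.8 279.2]
w2 [ 47  39  45  22 610] [279.9328 289.4508]
w2 [32 44  7  7 38] [245.1316 286.6842]
w2 [45 62  6  5 24] [257.5 304. ]
w2 [128  76  10   1  10] [342.5 316. ]
w2 {'red': array([279.3077, 309.6538]), 'yel': array([298.2692, 302.4231])}
red [ 0.5359 -0.069   0.0842]
yel [ 0.5316 -0.051   0.079 ]
```

View pics/w2c.png

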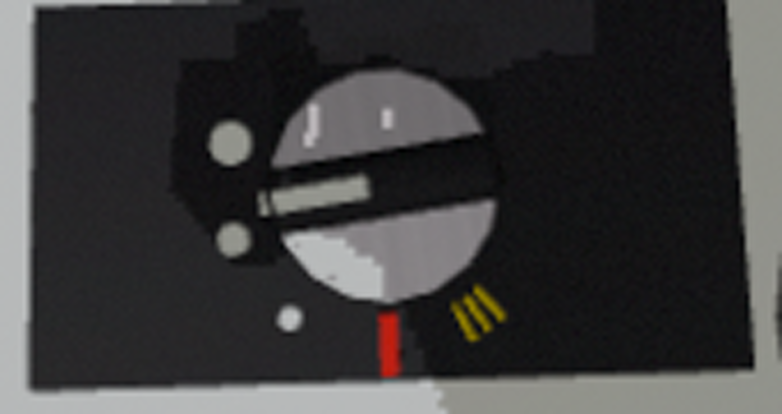

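The crop confirms the skirt centre at about (278.3,275.3), with the bar 9° below image-left, so the dial is at roughly 1.4 rad. Next I'll triangulate the dial and work out the approach.

```bash
python3 - <<'E'
from h import *
s2=ctrl.observe(); W2=cam("wrist")
R1=np.array([[-1,.012,-.001],[.012,1,0],[.001,0,-1.]]);U,_,V=np.linalg.svd(R1)
W1=cam("wrist",dict(eef_rot=U@V,ee_pos=np.array([.4473,.1156,.331])))
sk=two(ray(W1,139,216),ray(W2,278.3,275.3)); print("skirt",sk)
# scale check: skirt radius 24 -> pixel width 49
K,R,t=W2; print("depth",(R@sk+t)[2],"expected from width",K[0,0]*.048/49)
for z in(.06,.065,.07): print(plane(W2,278.3,275.3,z))
for a in [(203,237),(352.6,235),(359,315.5),(201.6,319.5)]: print(a,plane(W2,*a,.04 if a[1]<250 else .088))
n=np.array([-.5,0,.866]); g=sk+.012*n; print("grip",g, "w2 px",proj(W2,g))
print(s2["eef_rot"].T@(g-s2["ee_pos"]), s2["eef_rot"])
E
```

```text
skirt [ 0.508  -0.0693  0.07  ]
depth 0.29685597038763933 expected from width 0.3104608568222116
[ 0.5145 -0.0695  0.06  ]
[ 0.5116 -0.0695  0.065 ]
[ 0.5086 -0.0695  0.07  ]
(203, 237) [ 0.4814 -0.1442  0.04  ]
(352.6, 235) [0.4818 0.0053 0.04  ]
(359, 315.5) [0.5411 0.0037 0.088 ]
(201.6, 319.5) [ 0.543  -0.1407  0.088 ]
grip [ 0.502  -0.0693  0.0804] w2 px [278.5619 274.821 ]
[-0.0633  0.0033  0.1083] [[-0.9998  0.0177 -0.0031]
 [ 0.0177  0.9998 -0.0002]
 [ 0.003  -0.0003 -1.    ]]
```

Converted, -0.032 m / 0.4 = -0.08, 0.028 m / 0.4 = 0.07, 8 degrees / 114.5916 = 0.0698.

Emit:
advance:
  increments:
    - [0.085,[-0.08,0.0025,0.07],0]
    - [0.085,[-0.08,0.0025,0.07],0]
    - [0.085,[0,0,0],0.0698]
    - [0.085,[0,0,0],0.0698]
    - [0.085,[0,0,0],0.0698]
    - [0.085,[0,0,0],0.0698]
    - [0.085,[0,0,0],0.0698]
    - [0.085,[0,0,0],0.0349]

```text
time_s: 3.2
ee_pos: [0.5052, -0.0668, 0.1348]
eef_rot: [[-0.709, 0.706, 0.001], [0.706, 0.709, 0.001], [-0.0, 0.001, -1.0]]
contact_force: [-0.1, 0.1, -0.3]
gripper_width: 0.0849
grasp_force: 0.0
```

Emit:
advance:
  increments:
    - [0.085,[0,0,0],0]

```text
time_s: 3.3
ee_pos: [0.5051, -0.067, 0.1348]
eef_rot: [[-0.712, 0.702, 0.001], [0.702, 0.712, 0.001], [-0.0, 0.001, -1.0]]
contact_force: [-0.7, -0.1, 0.3]
gripper_width: 0.0851
grasp_force: 0.0
```

```bash
python3 - <<'E'
from h import *
s,im=shot("wrist","w3"); ctrl.snapshot
W=cam("wrist",s)
for z in(.07,.08,.09): print(proj(W,[.502,-.0693,z]))
print(s["ee_pos"])
sc=cv2.imread("pics/scene0.png")[190:260,300:390]; sc=cv2.resize(sc,None,fx=4,fy=4,interpolation=cv2.INTER_CUBIC)
c=cv2.resize(im[90:390,60:500],None,fx=1,fy=1)
out=np.zeros((300,800,3),np.uint8); out[:280,:360]=sc; out[:300,360:800]=c; cv2.imwrite("pics/m3.png",out)
E
```

```text
[269.7463 226.724 ]
[269.5474 232.278 ]
[269.3302 238.3468]
[ 0.5051 -0.067   0.1348]
```

View pics/m3.png

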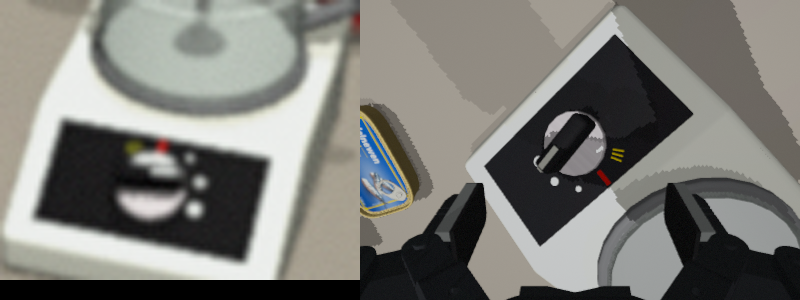

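The montage shows the dial's skirt at full-frame wrist pixel (274,234) and scene pixel about (337.5,236). I'll combine these rays.

```bash
python3 - <<'E'
from h import *
s=ctrl.observe(); W3=cam("wrist")
def mk(R,p):
    U,_,V=np.linalg.svd(np.array(R)); return cam("wrist",dict(eef_rot=U@V,ee_pos=np.array(p)))
W1=mk([[-1,.012,-.001],[.012,1,0],[.001,0,-1.]],[.4473,.1156,.331])
W2=mk([[-.9998,.0177,-.0031],[.0177,.9998,-.0002],[.003,-.0003,-1.]],[.4377,-.074,.1875])
r1,r2,r3,r4=ray(W1,139,216),ray(W2,278.3,275.3),ray(W3,274,234),ray(cam("scene"),337.5,236)
for a,b,n in((r1,r2,'12'),(r1,r3,'13'),(r2,r3,'23'),(r1,r4,'14'),(r2,r4,'24'),(r3,r4,'34')): print(n,two(a,b))
# dots/red panel points from views 2,3
print("red",two(ray(W2,279.3,309.6),ray(W3,604-300,177.5+90)),"width depth3", 316.9*.048/67,(W3[1]@np.array([.508,-.0693,.07])+W3[2])[2])
i=cv2.imread("pics/w3.png").astype(int)[190:290,150:400]
m=(i[...,2]>110)&(i[...,1]<60)&(i[...,0]<60); print(np.argwhere(m).mean(0)[::-1]+[150,190])
E
```

```text
12 [ 0.5101 -0.0722  0.0638]
13 [ 0.5121 -0.0752  0.057 ]
23 [ 0.509  -0.0723  0.0662]
14 [ 0.5106 -0.073   0.063 ]
24 [ 0.5112 -0.0728  0.0628]
34 [ 0.51   -0.0734  0.0639]
red [ 0.5389 -0.0719  0.0777] width depth3 0.2270328358208955 0.22431770762128528
[303.3939 267.3182]
```

Converted, 0.02 m / 0.4 = 0.05, -0.004 m / 0.4 = -0.01.

Emit:
advance:
  increments:
    - [0.055,[-0.01,-0.0125,0],0]
    - [0.052,[0,0,0.0375],0]
    - [0.052,[0,0,0.05],0]
    - [0.052,[0,0,0.03],0]
    - [0.052,[0,0,0.0225],0]
    - [0.052,[0,0,0],0]

```text
time_s: 3.95
ee_pos: [0.5029, -0.0751, 0.0773]
eef_rot: [[-0.712, 0.703, -0.002], [0.703, 0.712, -0.0], [0.001, -0.002, -1.0]]
contact_force: [-0.1, 0.0, 0.2]
gripper_width: 0.0519
grasp_force: 0.0
```

Converted, 0.0027 m / 0.4 = 0.0068.

Emit:
advance:
  increments:
    - [0.045,[0,0.0068,0],0]
    - [0.04,[0,0,0],0]
    - [0.035,[0,0,0],0]
    - [0.03,[0,0,0],0]
    - [0.026,[0,0,0],0]
    - [0.024,[0,0,0],0]
    - [0.024,[0,0,0],0]

```text
time_s: 4.65
ee_pos: [0.5056, -0.0761, 0.0795]
eef_rot: [[-0.71, 0.704, 0.0], [0.704, 0.71, -0.003], [-0.002, -0.002, -1.0]]
contact_force: [-3.2, -5.2, 2.9]
gripper_width: 0.0242
grasp_force: 2.9
```

Converted, -6 degrees / 114.5916 = -0.0524.

Emit:
advance:
  increments:
    - [0.024,[0,0,0],-0.0524]
    - [0.024,[0,0,0],-0.0524]
    - [0.024,[0,0,0],-0.0524]
    - [0.024,[0,0,0],-0.0524]
    - [0.024,[0,0,0],-0.0524]
    - [0.024,[0,0,0],-0.0524]
    - [0.024,[0,0,0],-0.0524]
    - [0.024,[0,0,0],0]

```text
time_s: 5.45
ee_pos: [0.5059, -0.0741, 0.0791]
eef_rot: [[-0.999, 0.046, 0.001], [0.046, 0.999, -0.001], [-0.001, -0.001, -1.0]]
contact_force: [-1.6, -3.0, 1.4]
gripper_width: 0.0239
grasp_force: 1.3
```

```bash
python3 - <<'E'
from h import *
s,im=shot("wrist","w4"); print(s["eef_rot"],s["contact_force"])
cv2.imwrite("pics/w4c.png",cv2.resize(im[150:330,150:400],None,fx=2,fy=2,interpolation=cv2.INTER_CUBIC))
E
```

```text
[[-0.9989  0.0465  0.0008]
 [ 0.0465  0.9989 -0.0006]
 [-0.0008 -0.0006 -1.    ]] [-1.6398 -3.0485  1.37  ]
```

View pics/w4c.png

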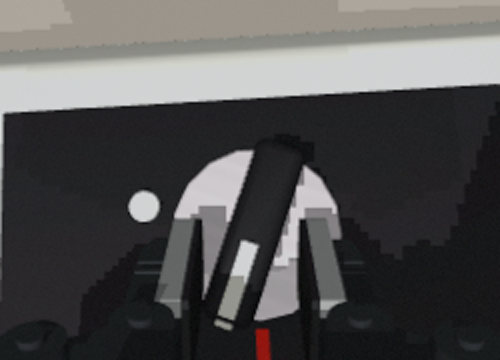

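The dial has turned: the mark is now about 20° short of the red line, with the bar in the fork. I'll square up the tool and close gently to align it.

Converted, 0.001 m / 0.4 = 0.0025, -3 degrees / 114.5916 = -0.0262.

Emit:
advance:
  increments:
    - [0.024,[0,0.0025,0],-0.0262]
    - [0.020,[0,0,0],0]
    - [0.017,[0,0,0],0]
    - [0.015,[0,0,0],0]
    - [0.012,[0,0,0],0]
    - [0.012,[0,0,0],0]

```text
time_s: 6.1
ee_pos: [0.507, -0.0726, 0.0791]
eef_rot: [[-1.0, -0.005, 0.003], [-0.005, 1.0, -0.001], [-0.003, -0.001, -1.0]]
contact_force: [2.1, -5.4, 4.3]
gripper_width: 0.0126
grasp_force: 20.8
```

```bash
python3 - <<'E'
from h import *
s,im=shot("wrist","w5"); print(s["eef_rot"],s["contact_force"],s["gripper_width"],s["grasp_force"])
E
```

```text
[[-1.     -0.0052  0.0029]
 [-0.0052  1.     -0.0006]
 [-0.0029 -0.0006 -1.    ]] [ 2.0957 -5.3856  4.2543] 0.012595614959374503 20.816749334335327
```

Converted, 0.045 m / 0.4 = 0.1125, -0.04 m / 0.4 = -0.1.

Emit:
advance:
  increments:
    - [0.03,[0,0,0],0]
    - [0.05,[0,0,0],0]
    - [0.05,[0,0,-0.05],0]
    - [0.06,[0,0,-0.1],0]
    - [0.085,[0.05,0,-0.1],0]
    - [0.085,[0.1125,0,-0.025],0]
    - [0.085,[0,0,0],0]

```text
time_s: 6.85
ee_pos: [0.4373, -0.0717, 0.1901]
eef_rot: [[-1.0, -0.007, 0.002], [-0.007, 1.0, 0.006], [-0.002, 0.006, -1.0]]
contact_force: [0.1, 0.1, -0.7]
gripper_width: 0.085
grasp_force: 0.0
```

```bash
python3 - <<'E'
from h import *
s,im=shot("wrist","w6"); W=cam("wrist",s); print(s["eef_rot"],s["ee_pos"])
c=im[220:330,195:365]
cv2.imwrite("pics/w6c.png",cv2.resize(c,None,fx=4.6,fy=4.6,interpolation=cv2.INTER_CUBIC))
E
```

```text
[[-1.     -0.0066  0.0016]
 [-0.0065  1.      0.0059]
 [-0.0016  0.0058 -1.    ]] [ 0.4373 -0.0717  0.1901]
```

View pics/w6c.png

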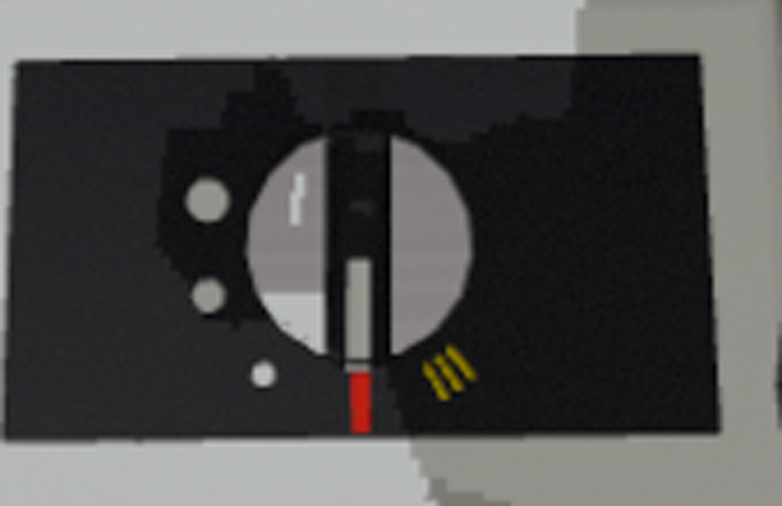

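The white mark is lined up with the red line, so the dial is off. Now I'll measure the shaft from above.

Converted, -0.045 m / 0.4 = -0.1125, -0.04 m / 0.4 = -0.1.

Emit:
advance:
  increments:
    - [0.085,[0,0,-0.1125],0]
    - [0.085,[-0.05,0,-0.1],0]
    - [0.085,[-0.0875,0,-0.075],0]
    - [0.085,[-0.0875,0,-0.0625],0]
    - [0.085,[-0.075,0,0],0]
    - [0.085,[0,0,0],0]

```text
time_s: 7.5
ee_pos: [0.564, -0.0694, 0.3256]
eef_rot: [[-1.0, -0.009, -0.003], [-0.009, 1.0, -0.003], [0.003, -0.003, -1.0]]
contact_force: [0.8, 0.2, -0.9]
gripper_width: 0.085
grasp_force: 0.0
```

```bash
python3 - <<'E'
from h import *
s,im=shot("wrist","w7"); W=cam("wrist",s); print(s["eef_rot"],s["ee_pos"])
print(proj(W,[.655,-.07,.159]))
cv2.imwrite("pics/w7c.png",cv2.resize(im[150:420,170:380],None,fx=2.2,fy=2.2,interpolation=cv2.INTER_CUBIC))
E
```

```text
[[-1.     -0.0091 -0.003 ]
 [-0.0091  1.     -0.0029]
 [ 0.003  -0.0029 -1.    ]] [ 0.564  -0.0694  0.3256]
[273.9393 270.0458]
```

View pics/w7c.png

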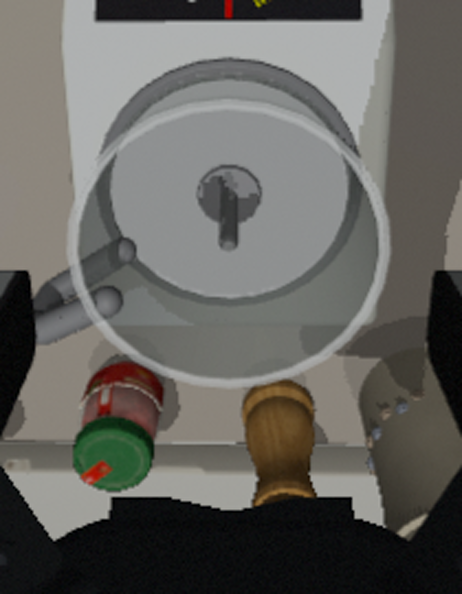

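Shaft tip is at wrist pixel (274.1,260), collar at (274.1,237.7); the bowl is clear.

```bash
python3 - <<'E'
from h import *
W=cam("wrist")
print("tip",plane(W,274.1,260,.159),"collar",plane(W,274.1,237.7,.099))
im=cv2.imread("pics/w7.png")
print("rimfit")
def mk(R,p):
    U,_,V=np.linalg.svd(np.array(R)); return cam("wrist",dict(eef_rot=U@V,ee_pos=np.array(p)))
W1=mk([[-1,.012,-.001],[.012,1,0],[.001,0,-1.]],[.4473,.1156,.331])
print("blade",plane(W1,397,281,.092),plane(W1,377,250,.0)); print("side",plane(cam("side"),321,245,.092))
# rim: sampled extreme pts
P=np.array([plane(W,170+u/2.2,150+v/2.2,.167) for u,v in[(71,240),(387,240),(229,101),(229,384),(120,345),(340,345)]])
A=np.c_[2*P[:,:2],np.ones(len(P))];q=np.linalg.lstsq(A,(P[:,:2]**2).sum(1),rcond=None)[0];print("rim",q[:2],np.sqrt(q[2]+q[:2]@q[:2]))
E
```

```text
tip [ 0.6401 -0.0708  0.159 ] collar [ 0.6399 -0.071   0.099 ]
rimfit
blade [0.599  0.2822 0.092 ] [0.5968 0.2826 0.    ]
side [0.6088 0.2792 0.092 ]
rim [ 0.6418 -0.0706] 0.07652129773398109
```

Converted, 0.045 m / 0.4 = 0.1125, 0.03 m / 0.4 = 0.075.

Emit:
advance:
  increments:
    - [0.085,[0,0.1125,0],0]
    - [0.085,[0,0.1125,0],0]
    - [0.085,[0,0.1125,0],0]
    - [0.085,[0.0125,0.1125,0.0375],0]
    - [0.085,[0.0125,0.1125,0.0375],0]
    - [0.085,[0.0125,0.1125,0.0375],0]
    - [0.085,[0.0125,0.1125,0.0375],0]
    - [0.085,[0,0.075,0.0375],0]

```text
time_s: 8.35
ee_pos: [0.5354, 0.2771, 0.2515]
eef_rot: [[-1.0, -0.011, -0.003], [-0.011, 1.0, 0.001], [0.003, 0.001, -1.0]]
contact_force: [0.1, -0.3, -0.0]
gripper_width: 0.0849
grasp_force: 0.0
```

Emit:
advance:
  increments:
    - [0.085,[0,0,0],0]

```text
time_s: 8.45
ee_pos: [0.5339, 0.2789, 0.249]
eef_rot: [[-1.0, -0.016, -0.007], [-0.016, 1.0, -0.001], [0.007, -0.001, -1.0]]
contact_force: [-0.9, 0.1, -0.5]
gripper_width: 0.0848
grasp_force: 0.0
```

```bash
python3 - <<'E'
from h import *
s,im=shot("wrist","w8"); W=cam("wrist",s); print(s["ee_pos"])
p,f=proj(W,[.6,.281,.092]),proj(W,[.6,.281,0]); print(p,f)
x,y=p.astype(int); g=im.max(2)[y-60:y+40,x-50:x+50]
m=(g<45).astype(np.uint8); n,l,st,ce=cv2.connectedComponentsWithStats(m)
for i in range(1,n):
    if st[i,4]>30: print(st[i],ce[i]+[x-50,y-60])
for r in range(0,100,4): print(''.join('%3d '%v for v in g[r,::4]))
E
```

```text
[0.5339 0.2789 0.249 ]
[276.0539 254.3161] [275.8366 222.9955]
[  37   18   26   53 1131] [275.5597 238.3351]
137 137 137 136 136 136  88  87  88  87  87  87  87  88  87  88  88  87  88  87  88  89  88  87 135 
137 136 136 137 136 136 103  87  89  87  87  87  87  87  88  88  88  88  88  87  87  81  88  89 133 
137 136 137 135 136 136 137  87  88  88  88  88  83  87  88  87  87  87  87  84  68  70  83  87 120 
135 136 136 136 137 136 136 138  88  87  74  69  70  68  84  88  88  88  88  69  68  69  89  87  88 
137 136 136 136 136 136 135 136  87  88  70  70  69  70  68  87  85  68  69  70  70  66  89  87  88 
136 136 136 136 136 136 136 137 113  87  64  10  12  10   9  66  70  70  68  68  70 109 109 
[... 1226 characters left out ...]
37 135  95  95  95  92  89  87  88  68  67 113 113 104  74  83  69  69  70  69  69  69  68  83 
135 136  78  90  97 100  98  89  81  54  55  65  69  73  93  71  70  69  68  70  76  77  71  73  69 
136 136  87 121 172 172 171 172 172 172 134 121 102  99  99  55  50  43  41  64  68  72  75  73  71 
136 136  91 127 172 171 172 171 171 171 172 171 172 172 172 172 150 131  99  80  70  63  61  57  50 
136 135  93 130 171 171 171 171 171 171 171 171 171 171 172 172 172 129 130 130 130 130 130 130 131 
135 136  86 131 171 172 171 171 172 171 171 171 172 171 171 171 171 150 130 130 130 129 128 129 129 
135 135  78 163 171 172 171 171 172 171 171 172 172 171 171 171 172 171 129 130 129 129 130 130 129
```

Converted, 0.04 m / 0.4 = 0.1, 0.001 m / 0.4 = 0.0025.

```bash
python3 -c "
from h import *
print(plane(cam('wrist'),275.3,253.3,.092))"
```

```text
[0.6017 0.2763 0.092 ]
```

Emit:
advance:
  increments:
    - [0.085,[-0.075,0.0025,0.05],0]
    - [0.085,[-0.085,0,0.075],0]
    - [0.085,[0,0,0.1],0]
    - [0.085,[0,0,0.0625],0]
    - [0.085,[0,0,0],0]
    - [0.085,[0,0,0],0]

```text
time_s: 9.1
ee_pos: [0.6027, 0.2732, 0.1391]
eef_rot: [[-1.0, -0.005, 0.0], [-0.005, 1.0, -0.0], [-0.0, -0.0, -1.0]]
contact_force: [-0.5, 0.6, -0.1]
gripper_width: 0.085
grasp_force: 0.0
```

```bash
python3 - <<'E'
from h import *
s,im=shot("wrist","w9"); W=cam("wrist",s)
p=proj(W,[.599,.2805,.092]); print(p,proj(W,s["ee_pos"]*[1,1,0]+[0,0,.092]),s["ee_pos"])
m=(im.max(2)[180:320,200:350]<45).astype(np.uint8);n,l,st,ce=cv2.connectedComponentsWithStats(m)
for i in range(1,n):
    if st[i,4]>60: print(st[i]+[200,180,0,0,0],ce[i]+[200,180])
g=im.max(2)[180:320,200:350]
for r in range(0,140,5): print(r+180,''.join('%3d '%v for v in g[r,::6]))
E
```

```text
[286.3148 232.7625] [274.9766 238.0123] [0.6027 0.2732 0.1391]
[ 264  180   43   72 2350] [284.6974 215.9072]
180 142 141 142 142 142 142 143 143 131  73  72  74  55  16  16  10  73  73  74  73  72  64  81  82 109 
185 142 143 143 142 143 143 142 142 143  82  79  75  11   7   8   9  13  73  73  74  63  82  81  82  91 
190 142 142 143 142 142 143 143 143 143  73  73  14  10  11  10   7  10  64  90  98 109  83  88  83  92 
195 143 142 142 142 142 143 142 142 126  71  80 115   6  11   5   3  82 119 116 141 115  88 110  89  91 
200 143 143 142 144 143 142 142 126 126 112 115 115   7  13  12  11  10 117 116 114 112 108  92  93  91 
205 143 142 142 142 143 142 125 156 165 135 116 115  10   7   5   7   6 112 113 112 115  91  92  91  92 
210 142 143 143 142 142 142 160 162 166 174 113 116   9  11  11   9   8  45 104  87  91  91  92  92  93 
215 143 142 142 143 143 140 171 163 162 163 
[... 1459 characters left out ...]
77 148 137 178 178 178 149 136 135 136 136 136 135 136 136 136 136 136 
290 141 140 141 140  93 136 178 178 179 178 179 178 178 178 136 135 137 136 136 136 136 136 136 136 135 
295 141 140 141 140  85 135 178 178 178 178 178 178 178 178 136 136 135 136 136 136 136 136 135 136 136 
300 141 140 141 141  75 135 178 177 178 179 177 178 178 178 178 135 136 136 135 135 136 135 136 135 135 
305 140 140 141 140  88 168 178 178 178 177 178 178 178 177 178 135 135 134 135 135 134 134 135 134 134 
310 141 141 140 140  91 169 178 178 177 178 178 178 177 178 177 178 136 134 135 135 135 135 135 135 134 
315 140 140 140 121  76 146 178 177 178 177 178 177 178 178 177 178 134 135 136 135 134 135 134 134 135
```

Converted, 0.04 m / 0.4 = 0.1, 0.0085 m / 0.4 = 0.0213.

Emit:
advance:
  increments:
    - [0.085,[0.005,0.0213,0],0]
    - [0.085,[0,0,0.1],0]
    - [0.085,[0,0,0.075],0]
    - [0.085,[0,0,0.03],0]
    - [0.06,[0,0,0],0]
    - [0.04,[0,0,0],0]
    - [0.035,[0,0,0],0]
    - [0.032,[0,0,0],0]

```text
time_s: 9.95
ee_pos: [0.6016, 0.2834, 0.0583]
eef_rot: [[-1.0, -0.006, 0.003], [-0.006, 1.0, 0.002], [-0.003, 0.002, -1.0]]
contact_force: [-0.1, -1.4, 0.1]
gripper_width: 0.0323
grasp_force: 0.2
```

```bash
python3 - <<'E'
from h import *
s,im=shot("wrist","w10"); W=cam("wrist",s);print(s["ee_pos"],s["contact_force"])
g=im.max(2)[150:300,200:350]
for r in range(0,150,6): print(r+150,''.join('%3d '%v for v in g[r,::6]))
E
```

```text
[0.6016 0.2834 0.0583] [-0.0538 -1.3781  0.0664]
150 145 145 146  93  86  87  87  87  87  86  87  86  87  87  87  86  86  86  87  87  86  87  87  86 104 
156 145 144 145 107  87  87  87  87  87  87  86  87  87  88  87  87  86  88  86  87  86  88  86  87 107 
162 145 146 145 146  86  88  85  87  88  87  87  86  87  87  86  86  86  87  87  87  87  87  86  87 107 
168 146 145 144 146  86  87  87  87  87  87  87  87  86  86  87  87  86  86  86  87  87  87  88 108 109 
174 146 146 145 146 146  87  87  87  87  86  87  87  86  88  87  87  87  87  87  87  87  87  86 108 103 
180 145 145 145 146 146  87  86  88  86  86  87  86  87  88  86  87  87  87  87  87  86  87  99  99  87 
186 146 145 146 146 146  86  87  88  87  86  86  87  88  88  88  88  87  87  86  87  88  87  88  86  87 
192 146 145 145 145 147 146  86  87  86  87  87  87  88  86  87  88  87  87  86  86  87  86  88  86  88 
198 145 146 146
[... 1068 characters left out ...]
63  14  13   9  13  15   8   9  12 115 109 108 108 108 109 108 108 108 
264 159 180 181 180 126  71  70  17  12  11  15  10  13  15   9  12   9 107  15  72  72 108 108 108 107 
270 179 182 177  57  36  71  44  14  14  14  12  11  11  12  16  15  11 107  10  65  69  36  52 107 107 
276 178 176  37  21  65  71  17  14  13  15  11   8  11  12  10  11  11 108   9  16  70  54  21  50 108 
282 162 163  44  25  71  71  14  15  12  11  13   9  14  12   9  10   8 108  13  15  70  70  26  25 108 
288 162 142  28  20  71  70  15  12  15  13  15  12  17  13  15  10   7 106  13  16  71  70  19  20 107 
294 145  26  18  54  71  61  12  11  16  15  18  19  20  20  17  16  10 107  16  13  69  70  32  20  17
```

The rows are not in the units I measure in: shifts go in shares of 0.4 m and turns go in shares of 2 rad. I convert before sending: 0.001 m / 0.4 = 0.0025.

Emit:
advance:
  increments:
    - [0.03,[0,0.0025,0],0]
    - [0.026,[0,0,0],0]
    - [0.02,[0,0,0],0]
    - [0.01,[0,0,0],0]
    - [0.01,[0,0,0],0]
    - [0.01,[0,0,0],0]

```text
time_s: 10.6
ee_pos: [0.6011, 0.2839, 0.0572]
eef_rot: [[-1.0, -0.006, 0.001], [-0.006, 1.0, 0.0], [-0.001, 0.0, -1.0]]
contact_force: [0.1, -1.7, 5.7]
gripper_width: 0.0259
grasp_force: 58.9
```

Emit:
advance:
  increments:
    - [0.01,[0,0,-0.025],0]
    - [0.01,[0,0,-0.05],0]
    - [0.01,[0,0,-0.075],0]
    - [0.01,[0,0,-0.075],0]
    - [0.01,[0,0,-0.075],0]
    - [0.01,[0,0,-0.075],0]
    - [0.01,[0,0,-0.075],0]
    - [0.01,[0,0,-0.0625],0]

```text
time_s: 11.4
ee_pos: [0.6002, 0.2843, 0.2631]
eef_rot: [[-1.0, -0.007, 0.0], [-0.007, 1.0, 0.001], [-0.0, 0.001, -1.0]]
contact_force: [-1.0, -1.3, -0.2]
gripper_width: 0.0258
grasp_force: 58.9
```

Emit:
advance:
  increments:
    - [0.01,[0,0,0],0]
    - [0.01,[0,0,0],0]

```text
time_s: 11.6
ee_pos: [0.6002, 0.2841, 0.2611]
eef_rot: [[-1.0, -0.006, -0.0], [-0.006, 1.0, 0.0], [0.0, 0.0, -1.0]]
contact_force: [-0.0, 0.0, -1.0]
gripper_width: 0.0254
grasp_force: 58.9
```

```bash
python3 - <<'E'
from h import *
s,im=shot("wrist","w11")
c=ctrl.get_calibration("wrist");K=c["intrinsics"];H=np.linalg.inv(c["hand_eye"])
def tp(x,y,z):
    p=K@(H@[x,y,z,1])[:3]; return p[:2]/p[2]
for q in [(.018,0,.0572),(.018,0,.050),(.0135,0,.05),(0,.018,.0572),(0,-.018,.0572),(.0135,0,-.035),(0,0,-.035),(-.0135,0,-.035),(0,.0135,-.035),(0,-.0135,-.035)]: print(q,tp(*q))
g=im.max(2)
for r in range(190,300,3): print(r,''.join('%3d '%v for v in g[r,246:306:3]))
E
```

```text
(0.018, 0, 0.0572) [274.95   206.9363]
(0.018, 0, 0.05) [274.9607 210.4734]
(0.0135, 0, 0.05) [274.957  217.0524]
(0, 0.018, 0.0572) [301.3293 231.9888]
(0, -0.018, 0.0572) [248.5411 231.9807]
(0.0135, 0, -0.035) [275.169  291.7923]
(0, 0, -0.035) [275.1442 320.3905]
(-0.0135, 0, -0.035) [275.121 347.105]
(0, 0.0135, -0.035) [308.3223 320.3915]
(0, -0.0135, -0.035) [241.963  320.3895]
190 150 150 151 151 151 150 100  99  98  99  99  99  99 100  98  99  99  99 100  98 
193 151 150 151 150 151 151 100  99 100  99 100  99  99  99 100 100  98  98  99  98 
196 150 151 151 150 151 151 151  99  98  99  99  99  99 100  98  99  99  98  99  98 
199 151 151 151 150 150 151 150  99  99  98  98  99  98  99  98  99  98  99  99  99 
202 151 151 151 150 150 151 151 151  98  98  98  99  99  99  98  99 100  98  99  99 
205 151 151 151 151 151 151 151 151  98  99  99  98  99  98  99  99  99  99  99  98 
208 133 134 134 147 147 147 147 136  41  47  68  88  97  99 100  99  98  98  99  99 
211 134 138 134 133 124  34  10  13  16  17  14  16  10  42  93  99  99  99  99  99 
214  98 110 130  94  14  20  16 
[... 1731 characters left out ...]
   9  12  13   9  10 
277   9  10  11  12  12   6   8   9  11   9   8  13   7   9  10  11  11  10   9  12 
280  11   7  10   4   9  12   9  11  11  11  12   8   7   9   7  11  11  10   7   8 
283  10   7  10   7  10  11  10  12  10   7  11  13  11   9  10   7  10  13   8  10 
286  10   9  10   7  13  11  11   9  10   6  11  12   9  12  14  10   4   7   9   8 
289   9  11   6   9  12  16  11  12  15  12  15  11  10  11   9  14   9   9   9   7 
292   9   5  11  11  13  13  10  12  14  13  15  17  14  13  10  10  12   6  11  10 
295  10  10  11  15  14  14  17  15  14  17  17  21  17  15  15  13  12  12   9  10 
298  12   8  11  11  15  14  18  16  10  13  13  13  13  15  15  14  15  14   9   5
```

Converted, -0.045 m / 0.4 = -0.1125, -0.03 m / 0.4 = -0.075.

Emit:
advance:
  increments:
    - [0.01,[-0.01,-0.075,-0.025],0]
    - [0.01,[-0.0125,-0.1125,-0.025],0]
    - [0.01,[-0.0125,-0.1125,0],0]
    - [0.01,[-0.0125,-0.1125,0],0]
    - [0.01,[-0.0125,-0.1125,0],0]
    - [0.01,[-0.0125,-0.1125,0],0]
    - [0.01,[-0.01,-0.1125,0],0]
    - [0.01,[-0.01,-0.075,0],0]

```text
time_s: 12.45
ee_pos: [0.6382, -0.0503, 0.2794]
eef_rot: [[-1.0, -0.002, -0.003], [-0.002, 1.0, -0.002], [0.003, -0.002, -1.0]]
contact_force: [0.9, 0.6, 0.7]
gripper_width: 0.0255
grasp_force: 59.0
```

Emit:
advance:
  increments:
    - [0.01,[0,-0.05,0],0]
    - [0.01,[0,-0.0125,0],0]
    - [0.01,[0,0,0],0]
    - [0.01,[0,0,0],0]

```text
time_s: 12.85
ee_pos: [0.6396, -0.0685, 0.2804]
eef_rot: [[-1.0, -0.009, -0.001], [-0.009, 1.0, 0.001], [0.001, 0.001, -1.0]]
contact_force: [0.3, 0.8, -1.5]
gripper_width: 0.0252
grasp_force: 59.0
```

Converted, 0.02 m / 0.4 = 0.05, -0.002 m / 0.4 = -0.005.

Emit:
advance:
  increments:
    - [0.01,[0.0013,-0.005,0.05],0]
    - [0.01,[0,0,0.05],0]
    - [0.01,[0,0,0.0375],0]
    - [0.01,[0,0,0],0]
    - [0.01,[0,0,0],0]

```text
time_s: 13.35
ee_pos: [0.6394, -0.0718, 0.2264]
eef_rot: [[-1.0, -0.008, -0.0], [-0.008, 1.0, 0.0], [0.0, 0.0, -1.0]]
contact_force: [-0.3, -1.0, 0.1]
gripper_width: 0.0255
grasp_force: 59.0
```

```bash
python3 - <<'E'
from h import *
print(ctrl.observe()["ee_pos"])
_,a=shot("scene","s1");_,b=shot("side","d1")
T=np.array([.6395,-.0705,.159])
for n in("scene","side"): 
    C=cam(n);print(n,proj(C,T),proj(C,T-[0,0,.06]),proj(C,T+[0,0,.01]))
def crop(im,n):
    x,y=proj(cam(n),T).astype(int); return cv2.resize(im[y-50:y+50,x-40:x+40],(400,500),interpolation=cv2.INTER_CUBIC)
cv2.imwrite("pics/m5.png",np.hstack([crop(a,"scene"),crop(b,"side")]))
E
```

```text
[ 0.6394 -0.0718  0.2264]
scene [350.2376 182.5785] [349.0011 200.2909] [350.4491 179.5483]
side [191.9107 209.0339] [193.5311 227.5929] [191.6318 205.8396]
```

View pics/m5.png

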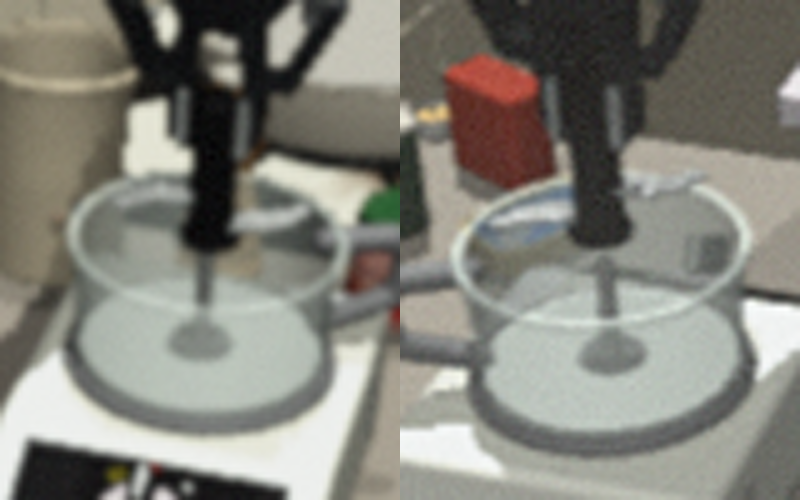

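In both views the blade hangs upright above the shaft. It sits about 2 mm too far towards −y: side foot column ~602 against shaft ~604, scene ~211 against ~206. I'll shift it +2 mm in y and lower slowly while watching the force.

Converted, 0.005 m / 0.4 = 0.0125, 0.002 m / 0.4 = 0.005.

Emit:
advance:
  increments:
    - [0.01,[0.0013,0.005,0],0]
    - [0.01,[0,0,0.0125],0]
    - [0.01,[0,0,0.0125],0]
    - [0.01,[0,0,0],0]

```text
time_s: 13.85
ee_pos: [0.6387, -0.0708, 0.2159]
eef_rot: [[-1.0, -0.006, 0.0], [-0.006, 1.0, 0.0], [-0.0, 0.0, -1.0]]
contact_force: [0.4, -0.7, -0.9]
gripper_width: 0.0256
grasp_force: 59.0
```

Emit:
advance:
  increments:
    - [0.01,[0,0,0.01],0]
    - [0.01,[0,0,0.01],0]
    - [0.01,[0,0,0],0]

```text
time_s: 14.15
ee_pos: [0.64, -0.0712, 0.2143]
eef_rot: [[-1.0, -0.006, 0.006], [-0.006, 1.0, 0.002], [-0.006, 0.002, -1.0]]
contact_force: [-6.9, 1.3, 23.0]
gripper_width: 0.0259
grasp_force: 61.3
```

Converted, -0.005 m / 0.4 = -0.0125, -0.002 m / 0.4 = -0.005.

Emit:
advance:
  increments:
    - [0.01,[0,0,-0.0125],0]
    - [0.01,[0.005,0.0025,-0.005],0]
    - [0.01,[0,0,0],0]
    - [0.01,[0,0,0],0]

```text
time_s: 14.55
ee_pos: [0.6367, -0.0699, 0.2157]
eef_rot: [[-1.0, -0.006, 0.0], [-0.006, 1.0, 0.0], [-0.0, 0.0, -1.0]]
contact_force: [-1.2, 0.8, 5.1]
gripper_width: 0.0258
grasp_force: 59.8
```

Emit:
advance:
  increments:
    - [0.01,[0,0,0.01],0]
    - [0.01,[0,0,0.0075],0]
    - [0.01,[0,0,0.005],0]
    - [0.01,[0,0,0],0]

```text
time_s: 14.95
ee_pos: [0.6386, -0.0707, 0.2146]
eef_rot: [[-1.0, -0.006, 0.008], [-0.006, 1.0, 0.001], [-0.008, 0.001, -1.0]]
contact_force: [-9.6, 0.9, 34.9]
gripper_width: 0.0255
grasp_force: 62.9
```

```bash
python3 - <<'E'
from h import *
s=ctrl.observe(); print(s["ft_torque"],s["contact_force"])
T=np.array([.6394,-.0718,.2264])
a=np.linspace(0,2*np.pi,73)
for n,im in(("scene","s1"),("side","d1")):
    C=cam(n);x,y=proj(C,[.6395,-.0705,.159]).astype(int)
    cr=lambda p:((p-[x-40,y-50])*5).round(1)
    P=np.array([cr(proj(C,[T[0]+.018*np.cos(t),T[1]+.018*np.sin(t),T[2]-.0572])) for t in a])
    print(n,"foot bottom row",P[:,1].max(),"cols",P[:,0].min(),P[:,0].max(),"collar",cr(proj(C,[.64,-.071,.099])), "tip",cr(proj(C,[.64,-.071,.159])))
    print(" collar d/dx 10mm",cr(proj(C,[.65,-.071,.099])),"dy 10",cr(proj(C,[.64,-.061,.099])))
    g=cv2.imread(f"pics/{im}.png").max(2)
    for r in range(y-12,y+32): print(r,(r-y+50)*5,' '.join('%3d'%v for v in g[r,x-12:x+14]))
E
```

```text
[0.3749 2.3209 0.0304] [-9.5688  0.9138 34.8915]
scene foot bottom row 254.8 cols 172.2 236.8 collar [196.1 341.2] tip [202.3 252.6]
 collar d/dx 10mm [200.4 332.1] dy 10 [179.2 338. ]
170 190 157 163 163 172 176 169 165 162 155 121  71  31  16  12  12  11  15  21  45  96 126 134 126 104  98  96
171 195 157 155 156 151 157 156 158 157 154 132  83  36  13  14  13   7  11  18  52 100 130 136 127 109 100  95
172 200 135 126 119 116 121 126 127 131 124 107  66  31  15  13  15  14  15  15  54  99 132 138 132 114  98  91
173 205 109 106 102 101 105 105 110 108 100  77  41  21  11  15  13  17  10  15  50  97 129 147 148 131 119 113
174 210 101  99 102 100 100 104 104 107  99  69  35  13  10  14  12  11  15  19  58 111 143 165 173 169 163 156
175 215  97 100 102 103 106 103 103 105  93  62  25  15  12   9  19  12  11  28  81 141 167 180 188 190 190 185
176 220 108 107 106 104 105 104 102  95  74  44  16  11  14  11  14   9  19  44 100 150 168 173 178 185 187 183
177 225 131 130 125 123 118 117 107  88  52  23  15   9   5  14  11  13  19  58 106 138 150 152 160 160 164 156
178 230 152 150 149
[... 8375 characters left out ...]
 195 194 194 195 193 192 191
235 380 198 200 195 195 199 198 198 195 199 200 199 200 200 197 196 195 197 201 203 195 193 199 194 196 196 195
236 385 201 197 198 195 198 199 198 200 201 195 198 197 198 197 198 195 197 198 188 200 196 190 194 197 193 192
237 390 194 193 196 197 192 199 197 199 197 198 193 197 195 197 197 197 195 195 196 197 196 197 197 193 195 191
238 395 194 195 196 198 197 200 198 192 197 199 200 198 196 197 197 198 198 199 196 195 196 196 193 195 193 196
239 400 194 199 202 200 193 197 199 198 195 194 196 199 197 197 196 195 197 196 194 198 196 196 192 200 189 193
240 405 199 196 194 195 197 198 198 200 194 195 200 192 201 196 200 196 194 197 196 195 194 196 194 198 191 195
```

Converted, -0.008 m / 0.4 = -0.02, -0.006 m / 0.4 = -0.015.

Emit:
advance:
  increments:
    - [0.01,[0,0,-0.02],0]
    - [0.01,[0,0,-0.015],0]
    - [0.01,[-0.0125,0,0],0]
    - [0.01,[0,0,0],0]
    - [0.01,[0,0,0],0]

```text
time_s: 15.45
ee_pos: [0.6412, -0.0696, 0.2188]
eef_rot: [[-1.0, -0.006, -0.002], [-0.006, 1.0, -0.0], [0.002, -0.0, -1.0]]
contact_force: [-0.2, -0.5, -0.8]
gripper_width: 0.0258
grasp_force: 59.4
```

```bash
python3 -c "
from h import *
s=ctrl.observe();print(s['ee_pos'],s['contact_force'],s['ft_torque'])"
```

```text
[ 0.6412 -0.0696  0.2188] [-0.2064 -0.4749 -0.7908] [-0.0552 -0.0133 -0.0084]
```

Converted, 0.003 m / 0.4 = 0.0075, -0.002 m / 0.4 = -0.005.

Emit:
advance:
  increments:
    - [0.01,[-0.005,0,0.0075],0]
    - [0.01,[0,0,0.005],0]
    - [0.01,[0,0,0.0025],0]
    - [0.01,[0,0,0.0025],0]
    - [0.01,[0,0,0],0]

```text
time_s: 15.95
ee_pos: [0.6435, -0.0698, 0.2132]
eef_rot: [[-1.0, -0.006, -0.0], [-0.006, 1.0, 0.0], [0.0, 0.0, -1.0]]
contact_force: [-0.5, 0.2, -0.9]
gripper_width: 0.0255
grasp_force: 59.4
```

```bash
python3 -c "
from h import *
s=ctrl.observe();print(s['ee_pos'],s['contact_force'],s['ft_torque'])"
```

```text
[ 0.6435 -0.0698  0.2132] [-0.4628  0.1644 -0.8563] [ 0.0219  0.0478 -0.0791]
```

Already lower than before with no contact, so I'll continue down gently.

Converted, 0.002 m / 0.4 = 0.005.

Emit:
advance:
  increments:
    - [0.01,[0,0,0.005],0]
    - [0.01,[0,0,0.005],0]
    - [0.01,[0,0,0.005],0]
    - [0.01,[0,0,0],0]

```text
time_s: 16.35
ee_pos: [0.6436, -0.0697, 0.207]
eef_rot: [[-1.0, -0.006, -0.0], [-0.006, 1.0, 0.0], [0.0, 0.0, -1.0]]
contact_force: [0.0, 0.3, -1.0]
gripper_width: 0.0255
grasp_force: 59.4
```

```bash
python3 -c "
from h import *
s=ctrl.observe();print(s['ee_pos'],s['contact_force'],s['ft_torque'])"
```

```text
[ 0.6436 -0.0697  0.207 ] [ 0.014   0.2688 -0.9689] [ 0.0176 -0.1545  0.0124]
```

Converted, 0.004 m / 0.4 = 0.01.

Emit:
advance:
  increments:
    - [0.01,[0,0,0.01],0]
    - [0.01,[0,0,0.01],0]
    - [0.01,[0,0,0.01],0]
    - [0.01,[0,0,0],0]

```text
time_s: 16.75
ee_pos: [0.6435, -0.0696, 0.1945]
eef_rot: [[-1.0, -0.006, -0.001], [-0.006, 1.0, 0.0], [0.001, 0.0, -1.0]]
contact_force: [-0.0, 0.7, -0.4]
gripper_width: 0.026
grasp_force: 59.3
```

```bash
python3 -c "
from h import *
s=ctrl.observe();print(s['ee_pos'],s['contact_force'],s['ft_torque'])"
```

```text
[ 0.6435 -0.0696  0.1945] [-0.0265  0.722  -0.4216] [ 0.0122 -0.2012 -0.0073]
```

Emit:
advance:
  increments:
    - [0.01,[0,0,0.0125],0]
    - [0.01,[0,0,0.015],0]
    - [0.01,[0,0,0.015],0]
    - [0.01,[0,0,0.015],0]
    - [0.01,[0,0,0.0125],0]
    - [0.01,[0,0,0],0]

```text
time_s: 17.35
ee_pos: [0.6435, -0.0696, 0.1663]
eef_rot: [[-1.0, -0.006, -0.001], [-0.006, 1.0, 0.0], [0.001, 0.0, -1.0]]
contact_force: [1.2, 0.8, -1.3]
gripper_width: 0.0256
grasp_force: 59.3
```

```bash
python3 -c "
from h import *
s=ctrl.observe();print(s['ee_pos'],s['contact_force'],s['ft_torque'])"
```

```text
[ 0.6435 -0.0696  0.1663] [ 1.2124  0.788  -1.2993] [ 0.0462 -0.2621 -0.0766]
```

Converted, 0.004 m / 0.4 = 0.01, 0.003 m / 0.4 = 0.0075.

Emit:
advance:
  increments:
    - [0.01,[0,0,0.01],0]
    - [0.01,[0,0,0.0075],0]
    - [0.01,[0,0,0.0038],0]
    - [0.01,[0,0,0],0]

```text
time_s: 17.75
ee_pos: [0.6436, -0.0697, 0.1586]
eef_rot: [[-1.0, -0.006, -0.0], [-0.006, 1.0, 0.0], [0.0, 0.0, -1.0]]
contact_force: [0.3, 0.2, -0.5]
gripper_width: 0.0255
grasp_force: 59.4
```

Emit:
advance:
  increments:
    - [0.01,[0,0,0.0038],0]
    - [0.01,[0,0,0],0]

```text
time_s: 17.95
ee_pos: [0.6437, -0.0698, 0.1573]
eef_rot: [[-1.0, -0.006, 0.0], [-0.006, 1.0, 0.0], [-0.0, 0.0, -1.0]]
contact_force: [-0.2, -0.7, -1.2]
gripper_width: 0.0254
grasp_force: 59.4
```

Converted, 0.001 m / 0.4 = 0.0025.

Emit:
advance:
  increments:
    - [0.01,[0,0,0.0025],0]
    - [0.01,[0,0,0.0025],0]
    - [0.01,[0,0,0],0]

```text
time_s: 18.25
ee_pos: [0.6438, -0.0699, 0.1559]
eef_rot: [[-1.0, -0.006, 0.001], [-0.006, 1.0, 0.0], [-0.001, 0.0, -1.0]]
contact_force: [-0.0, 0.5, 3.5]
gripper_width: 0.0254
grasp_force: 59.7
```

Emit:
advance:
  increments:
    - [0.01,[0,0,0.0025],0]
    - [0.01,[0,0,0],0]

```text
time_s: 18.45
ee_pos: [0.6439, -0.07, 0.1559]
eef_rot: [[-1.0, -0.006, 0.001], [-0.006, 1.0, 0.0], [-0.001, 0.0, -1.0]]
contact_force: [-2.2, 0.4, 6.4]
gripper_width: 0.0253
grasp_force: 60.2
```

Converted, -0.045 m / 0.4 = -0.1125, -0.04 m / 0.4 = -0.1.

Emit:
advance:
  increments:
    - [0.028,[0,0,0],0]
    - [0.035,[0,0,0],0]
    - [0.05,[0,0,0],0]
    - [0.055,[0,0,0],0]
    - [0.055,[0,0,-0.025],0]
    - [0.055,[0,0,-0.075],0]
    - [0.055,[0,0,-0.1],0]
    - [0.055,[0,0,-0.1125],0]

```text
time_s: 19.25
ee_pos: [0.643, -0.0697, 0.2804]
eef_rot: [[-1.0, -0.006, -0.002], [-0.006, 1.0, -0.0], [0.002, -0.0, -1.0]]
contact_force: [0.6, -0.0, -0.2]
gripper_width: 0.0552
grasp_force: 0.0
```

Emit:
advance:
  increments:
    - [0.055,[0,0,-0.075],0]
    - [0.055,[0.1125,0,0],0]
    - [0.055,[0.1125,0,0],0]
    - [0.055,[0.05,0,0],0]
    - [0.055,[0,0,0],0]
    - [0.055,[0,0,0],0]

```text
time_s: 19.85
ee_pos: [0.534, -0.0704, 0.3104]
eef_rot: [[-1.0, -0.006, 0.002], [-0.006, 1.0, 0.001], [-0.002, 0.001, -1.0]]
contact_force: [0.3, 0.4, -0.1]
gripper_width: 0.0549
grasp_force: 0.0
```

```bash
python3 - <<'E'
from h import *
s,im=shot("wrist","w12");W=cam("wrist",s)
c=np.array([.6435,-.07,0])
print("top seated",proj(W,c+[0,0,.191]),"top if +10mm",proj(W,c+[0,0,.201]))
x,y=proj(W,c+[0,0,.191]).astype(int); g=im.max(2)
for r in range(y-60,y+35,4): print(r,' '.join('%3d'%v for v in g[r,x-30:x+31:4]))
E
```

```text
top seated [274.3424 309.98  ] top if +10mm [274.3446 316.5535]
249 151 150 150 150 151 150 150 143 143 150 150 150 151 151 149 150
253 150 150 150 150 150 121  16  10   5  32 129 150 150 150 151 151
257 150 150 150 151 144   9  11  12  14  12   9 140 150 150 151 150
261 150 150 150 150  61  10   8   9   4  12  14  79 150 150 138 116
265 150 150 143 115  79  40   8  13  11  14  12  54  93  96 112 113
269 150 131 159 136 127   7  14  12   6   9 102 114 112 123 110 107
273 161 161 166 163 164   9  10  10   9   6  52 110 110 109 106 110
277 159 162 176 164 165   6  14  13  11  12   5 107 106 106 114 150
281 166 162 147 149 150   9  12  14  13  15   9 146 150 150 150 149
285 163 151 150 150 150  12  13  
[... 286 characters left out ...]
 149 149 150 149 135
305  90  91 153 156  95  29  30  32  32  31  18 143 152 138 102 101
309 111 113 101  95  69  27  31  28  29  29  24 102 102 111 121 121
313 119 114 115 117 117  27  29  29  28  29  35 122 121 121 121 120
317 127 129 118 117 119 118  42  25  25  64 122 122 122 121 122 121
321 120 119 119 120 111 113 112 113 115 116 116 117 117 116 115 116
325 111 112 113 114 115 116 118 117 119 119 120 121 120 121 120 118
329 113 111 113 115 116 116 118 117 119 118 120 120 120 120 119 119
333 106 112 114 115 116 117 118 118 119 119 120 115 115 114 113 116
337  89 113 114 114 117 116 118 118 118 118 114 114 113 114 112 113
341  89  96 114 114 116 116 117 118 118 113 114 111  96  96  94 106
```

```bash
python3 -c "
from station import ctrl
print(ctrl.hand_in())"
```

```text
the job is handed in; nothing more can be done
None
```

I turned the dial back to the red off line, then lowered the steel blade over the shaft until it sat fully home and let go. The arm touched nothing else on purpose, and I handed the job in at about 20 s of the 72 s allowed; the hand-in gave no verdict.

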